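Find the tin that rattles

TASK

One of the three sealed tins has a loose slug in it: lift the tins one at a time and shake each end to end, tipping one end and then the other well down a few times, until you find the one that rattles. Put a tin that does not rattle back flat where it stood, and leave the other things on the bench alone. Hold the rattling tin out level and still over the middle of the white slab, roughly 20 cm up, and finish while still holding it there.

Things in the scene. Friction and masses are not known exactly. Their poses are not given: they have to be found in the camera images.
- tin_left_center (a point): the left (+y) of three alike sealed plain sheet-metal tins, 120 mm long (its x), 56 wide (y), 44 tall (z), lying flat on the bench; the point is its centre, 22 mm above its underside. Weights differ at random (0.22 to 0.63 kg) and tell nothing. Two tins are packed tight; one, at random, hides a loose smooth 0.21 kg steel slug
- tin_middle_center (a point): the middle of three alike sealed plain sheet-metal tins, 120 mm long (its x), 56 wide (y), 44 tall (z), lying flat on the bench; the point is its centre, 22 mm above its underside. If the slug is in it, it starts at mid-length, slides up to 38 mm either way along x when the tin is tipped end-down by over 15 degrees or jerked hard, and stays put while the tin is level and still
- tin_right_center (a point): the right (-y) of three alike sealed plain sheet-metal tins, 120 mm long (its x), 56 wide (y), 44 tall (z), lying flat on the bench; the point is its centre, 22 mm above its underside. The slug going from one end to the other shifts the moment on the wrist by about 0.15 N m; in a packed tin nothing shifts
- slab_top (a point): white plastic cutting slab fixed on the bench, 160 mm (x) x 240 mm (y), 12 mm thick; the point is the centre of its top face
- glue: white plastic glue bottle with a red cap, 56 mm across, 150 mm tall; origin under its foot; to be left alone
- tape: yellow tape measure, 65 x 35 x 60 mm tall; origin under its foot; to be left alone
- file: file with a round wooden handle, about 180 mm long along x, 18 mm thick; origin under its middle; to be left alone
- strip: wooden strip, 170 (x) x 22 x 14 mm; origin under its centre; to be left alone
- offcut_a: wood offcut, 60 x 90 x 22 mm; origin under its centre; to be left alone
- offcut_b: wood offcut, 50 x 70 x 30 mm; origin under its centre; to be left alone
There are look-alikes about, which are no part of the job. Leave any turquoise or yellow look-alike of the part that bears tin_right_center alone. What is shaped like the part that bears tin_middle_center but yellow is not meant.

How it is judged:
On the way, in this order (a step that is already met when the one before it is completed fails the run):
1. the rattling tin is off the bench and its slug has been thrown to one end (the tin's +x end) (((distance between slug_center and tin_left_center below 0.06 m and height (world z) of tin_left_center above 0.06 m and x of slug_center in the frame of tin_left_center above 0.02 m) or (distance between slug_center and tin_middle_center below 0.06 m and height (world z) of tin_middle_center above 0.06 m and x of slug_center in the frame of tin_middle_center above 0.02 m) or (distance between slug_center and tin_right_center below 0.06 m and height (world z) of tin_right_center above 0.06 m and x of slug_center in the frame of tin_right_center above 0.02 m))).
2. the rattling tin is off the bench and its slug has been thrown to the other end (-x) (((distance between slug_center and tin_left_center below 0.06 m and height (world z) of tin_left_center above 0.06 m and x of slug_center in the frame of tin_left_center below -0.02 m) or (distance between slug_center and tin_middle_center below 0.06 m and height (world z) of tin_middle_center above 0.06 m and x of slug_center in the frame of tin_middle_center below -0.02 m) or (distance between slug_center and tin_right_center below 0.06 m and height (world z) of tin_right_center above 0.06 m and x of slug_center in the frame of tin_right_center below -0.02 m))).
3. the rattling tin is off the bench and its slug has been thrown to the first end (+x) again (((distance between slug_center and tin_left_center below 0.06 m and height (world z) of tin_left_center above 0.06 m and x of slug_center in the frame of tin_left_center above 0.02 m) or (distance between slug_center and tin_middle_center below 0.06 m and height (world z) of tin_middle_center above 0.06 m and x of slug_center in the frame of tin_middle_center above 0.02 m) or (distance between slug_center and tin_right_center below 0.06 m and height (world z) of tin_right_center above 0.06 m and x of slug_center in the frame of tin_right_center above 0.02 m))).
At the end, for the whole second after the job is handed in: The tin with the slug is held by the fingers, its centre within 60 mm sideways of the slab's centre and 120 to 320 mm above the bench, level within 0.2 rad and still; the other two tins lie flat on the bench within 50 mm of where they started, at rest and not touched (((distance between slug_center and tin_left_center below 0.06 m and horizontal distance between tin_left_center and slab_top below 0.06 m and height (world z) of tin_left_center between 0.12 and 0.32 m and angle between tin_left_center's own z axis and vertical below 0.2 rad and linear speed of tin_left below 0.05 m/s and contact force between tin_left and the fingers above 1 N and height (world z) of each of tin_middle_center, tin_right_center below 0.03 m and angle between each of tin_middle_center, tin_right_center's own z axis and vertical below 0.1 rad and distance of each of tin_middle_center, tin_right_center from where it was at the start of the episode below 0.05 m and linear speed of each of tin_middle, tin_right below 0.02 m/s and contact force between each of tin_middle, tin_right and the fingers below 0.2 N) or (distance between slug_center and tin_middle_center below 0.06 m and horizontal distance between tin_middle_center and slab_top below 0.06 m and height (world z) of tin_middle_center between 0.12 and 0.32 m and angle between tin_middle_center's own z axis and vertical below 0.2 rad and linear speed of tin_middle below 0.05 m/s and contact force between tin_middle and the fingers above 1 N and height (world z) of each of tin_left_center, tin_right_center below 0.03 m and angle between each of tin_left_center, tin_right_center's own z axis and vertical below 0.1 rad and distance of each of tin_left_center, tin_right_center from where it was at the start of the episode below 0.05 m and linear speed of each of tin_left, tin_right below 0.02 m/s and contact force between each of tin_left, tin_right and the fingers below 0.2 N) or (distance between slug_center and tin_right_center below 0.06 m and horizontal distance between tin_right_center and slab_top below 0.06 m and height (world z) of tin_right_center between 0.12 and 0.32 m and angle between tin_right_center's own z axis and vertical below 0.2 rad and linear speed of tin_right below 0.05 m/s and contact force between tin_right and the fingers above 1 N and height (world z) of each of tin_left_center, tin_middle_center below 0.03 m and angle between each of tin_left_center, tin_middle_center's own z axis and vertical below 0.1 rad and distance of each of tin_left_center, tin_middle_center from where it was at the start of the episode below 0.05 m and linear speed of each of tin_left, tin_middle below 0.02 m/s and contact force between each of tin_left, tin_middle and the fingers below 0.2 N))); the arm keeps its last pose, push and grip.
It fails at once if a bystander (bottle, tape, file, strip or offcut) is moved by more than 30 mm (distance of any of glue, tape, file, strip, offcut_a, offcut_b from where it was at the start of the episode above 0.03 m).
It also fails if it takes over 72 s, if anything falls off the work surface, if the arm or the gripper's body presses on something with over 40 N, if the wrist force passes 120 N, or if a joint passes its speed limit or range.

ROBOT

A 6-joint arm with a two-finger parallel gripper is mounted at the origin on the work surface. World frame = base frame: x ahead of the robot, y to its left, z up, the work surface at z = 0. Lengths are in m, angles in rad, forces in N, time in s.
With the tool pointing down it reaches from about 0.4 to 0.925 m from the base axis. Payload 12.5 kg.
Tool frame: the origin (TCP) lies between the finger pads; the fingertips stand 8 mm ahead of it and the grasp point (between the pads) lies 11 mm behind it; z points along the fingers, y is the direction in which the jaws open and shut (so a half turn about z gives the same grasp; the last joint's range is limited). The gripper opens to 95 mm and grips with 3 to 60 N. Pads are 20 mm wide; open, the fingers measure 119 mm over their backs; the gripper's body (75 mm by 180 mm) begins 59 mm behind the grasp point.
Start: joints at [-0.106, 0.491, 1.559, -0, 1.092, -0.106], TCP at [0.625, 0, 0.188] pointing down, gripper open.
Joint ranges: [-3.1, 3.1], [-0.84, 2.19], [0.05, 2.79], [-1.13, 4.28], [0.06, 2.93], [-2.69, 2.69]. Speed limits (rad/s): [2.22, 2.22, 2.79, 3.14, 3.14, 3.14].

INTERFACE

Orientations are given as a 3x3 rotation matrix whose columns are the frame's x, y, z axes.
In Python, from station import robot gives the robot as it stands.
- The arm moves only by the tool drive_tool, never from a script. Its argument "commands" is a list of rows, each a list of 7 numbers: the closure, from 0 (fully open) to 1 (shut), then the shift along the tool's x, y, z in cm, then the turn, a rotation vector about the tool's x, y, z in degrees. A call has 1 to 20 rows; each row shifts and turns the commanded pose from where the row before left it, along the tool's axes as they then stand; what a row does not reach is not made up. A row lasts 1/12 s, in which the tool goes at most 41.7 mm and 7.16 degrees, less where a joint would pass 70% of its speed; a pose out of reach is approached as far as the arm can. A call is refused whole if a number of a shift passes 4.17 or a number of a turn 7.16, either way. A call with a gripper value outside its range is refused whole. The fingers move at their own pace and stop on an object; "squeeze" is the grip in N (left out, the last holds). Time passes only in rows, so rows that do not move let the fingers close. It gives the time, the measured TCP pose, the force and the opening at its end, in the units of the state.
- robot.get_state(): the state, without advancing time (a new reading comes with each control period).
- robot.get_image(name): name is "scene" or "side" or "wrist"; returns the picture (480x640x3 uint8, red, green, blue); there is no depth.
- robot.calibration(name): a dict with "mtx" (3x3 intrinsics, pixels), "rvec" (rotation vector, rad) and "tvec" (3), from world to camera coordinates, as OpenCV has them. Camera axes: x right, y down, z forward; pixel columns grow to the right and rows downward; lengths in m; the calibration is good to about 2 mm. A picture is of the moment at which its call begins: read the wrist's pose just before it. calibration takes no time and is no camera call; for the wrist camera it gives the pose at the moment of the call.
- robot.sign_off(): hands the job in, once; it reports no verdict.
The state is a dict: "time": time; "qpos": joint angles; "dq": joint speeds; "effort": joint torques, N m; "tcp_pos": TCP position; "tool_rot": TCP orientation; "wrist_force": force on the tool from outside, world axes, zero at the start; "torque": the same for the moment, N m; "finger_gap": finger opening in m.
Only numpy, scipy, OpenCV 4.12 (cv2) and the standard library are available. Lean on these libraries where they do the work, as an engineer would, in place of code of your own. Each camera call takes 0.05 s, during which the arm holds its last target.

## Working session

There is one attempt and no reset: what is moved stays moved. The work goes in short steps, Python scripts to look and compute and a tool call to move; the robot and the scene stay as the last step left them, time stands still between calls to the robot, and variables do not carry over. Pictures are saved under pics/ and viewed, and the job is handed in when it is done.

Besides the shell and the picture viewer there is one more tool, called after "Emit:" as a command line: name --pt "numbers of a row" for each row, then --argument value for the rest. drive_tool: Moves the arm, as the interface text tells. Its arguments: {"type":"object","properties":{"commands":{"type":"array"},"squeeze":{"type":"number"}},"required":["commands"]}

```bash
mkdir -p pics; ls
python3 - <<'E'
from station import robot
import cv2
s=robot.get_state(); print(s)
for n in ["scene","side"]:
    im=robot.get_image(n); cv2.imwrite(f"pics/{n}0.png",im[:,:,::-1])
    c=robot.calibration(n); print(n,c)
E
```

```text
pics
{'time': 0.0, 'qpos': array([-1.05617938e-01,  4.91540305e-01,  1.55946916e+00, -9.18751755e-06,
        1.09168386e+00, -1.05624550e-01]), 'dq': array([-0.00088157, -0.0002435 , -0.00038667, -0.00151645,  0.00109443,
       -0.00042689]), 'effort': array([-9.52334158e-04, -6.12640929e+01, -2.58175153e+01,  6.92750537e-02,
        4.83079045e-02, -1.38641695e-05]), 'tcp_pos': array([6.24720926e-01, 3.86507682e-05, 1.87566936e-01]), 'tool_rot': array([[-1.07922518e-05,  9.99999400e-01, -1.09539518e-03],
       [ 9.99999994e-01,  1.09104807e-05,  1.07926771e-04],
       [ 1.07938657e-04, -1.09539400e-03, -9.99999394e-01]]), 'wrist_force': array([ 0.06551732, -0.19892825,  0.38704826]), 'torque': array([0.03836103, 0.0539678 , 0.00225484]), 'finger_gap': 0.09494683038030365}
scene {'mtx': array([[439.25582448,   0.        , 315.90122947],
       [  0.        , 439.25582448, 243.74883547],
       [  0.        ,   0.        ,   1.        ]]), 'rvec': array([ 1.96775917,  1.38906968, -0.59407326]), 'tvec': array([-0.15089572, -0.28507545,  1.34699855])}
side {'mtx': array([[538.54483542,   0.        , 327.07224037],
       [  0.        , 538.54483542, 235.60761125],
       [  0.        ,   0.        ,   1.        ]]), 'rvec': array([ 2.19653956, -0.16637929,  0.10723969]), 'tvec': array([-0.50577141,  0.055612  ,  1.26366221])}
```

View pics/scene0.png

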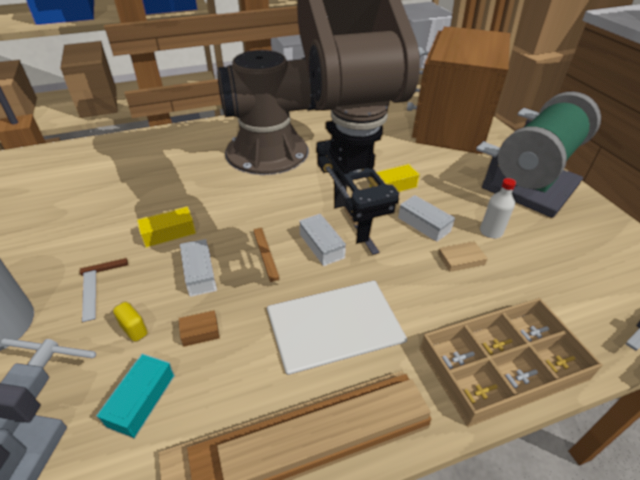

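View pics/side0.png

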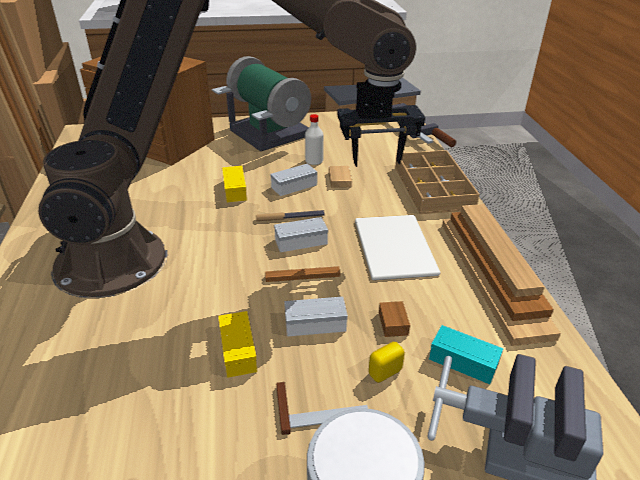

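The side view shows the three grey tins at about (294,180) for left, (301,235) for middle and (316,316) for right. The slab is at (397,247), with the file and strip lying between the tins. Next I'll fit box poses to the silhouettes.

```bash
cat > fit.py <<'E'
import cv2, numpy as np
from scipy.optimize import minimize
from station import robot
C={n:robot.calibration(n) for n in ["scene","side"]}
def box(x,y,yaw,L,W,H,z0=0):
    c,s=np.cos(yaw),np.sin(yaw)
    P=np.array([[a*L/2,b*W/2,h] for a in(-1,1) for b in(-1,1) for h in(z0,z0+H)],float)
    P[:,:2]=P[:,:2]@np.array([[c,s],[-s,c]])+[x,y]
    return P
def proj(P,n):
    return cv2.projectPoints(np.asarray(P,float).reshape(-1,3),C[n]["rvec"],C[n]["tvec"],C[n]["mtx"],None)[0][:,0]
def ray(px,n,z):
    c=C[n];R=cv2.Rodrigues(c["rvec"])[0]
    d=R.T@np.linalg.inv(c["mtx"])@np.array([*px,1.]);o=-R.T@c["tvec"]
    return o+d*(z-o[2])/d[2]
def greymask(im):
    hsv=cv2.cvtColor(im,cv2.COLOR_RGB2HSV)
    return ((hsv[...,1]<60)&(hsv[...,2]>90)).astype(np.uint8)
def comp(m,seed):
    n,l=cv2.connectedComponents(m,connectivity=4)
    return (l==l[seed[1],seed[0]]).astype(np.uint8) if m[seed[1],seed[0]] else None
def sil(P,n):
    S=4;h=cv2.convexHull((proj(P,n)).astype(np.float32))
    m=np.zeros((480*2,640*2),np.uint8)
    cv2.fillConvexPoly(m,np.round((h+0.5)*2*16-8).astype(np.int32),255,shift=4,lineType=cv2.LINE_AA)
    return cv2.resize(m,(640,480),interpolation=cv2.INTER_AREA)/255.
def fit(masks,L,W,H,x0,z0=0):
    def cost(p):
        return sum(np.abs(sil(box(p[0],p[1],p[2],L,W,H,z0),n)-m).sum()/m.sum() for n,m in masks.items())
    r=minimize(cost,x0,method="Nelder-Mead",options=dict(initial_simplex=np.array([x0,np.add(x0,[.02,0,0]),np.add(x0,[0,.02,0]),np.add(x0,[0,0,.15])]),xatol=1e-4,fatol=1e-4))
    return r.x,r.fun
E
python3 - <<'E'
from fit import *
ims={n:cv2.imread(f"pics/{n}0.png")[:,:,::-1].copy() for n in C}
seeds={"left":((425,218),(294,182)),"mid":((323,240),(301,237)),"right":((197,268),(316,318)),"slab":((335,325),(397,247))}
vis={n:ims[n].copy() for n in C}
for k,(a,b) in seeds.items():
    ms={}
    for n,s in (("scene",a),("side",b)):
        m=comp(greymask(ims[n]),s)
        if m is None: print(k,n,"none");continue
        ms[n]=m.astype(float)
    dims=(.16,.24,.012) if k=="slab" else (.12,.056,.044)
    g=ray(b,"side",.03)
    for use in (ms,{"scene":ms.get("scene")},{"side":ms.get("side")}):
        if any(v is None for v in use.values()):continue
        p,f=fit(use,*dims,[g[0],g[1],0.])
        print(k,list(use),p.round(4),round(f,3),[int(v.sum()) for v in use.values()])
        if use is ms: best=p
    for n in C:
        for q in proj(box(*best,*dims),n): cv2.circle(vis[n],tuple(int(v) for v in q.round()),1,(255,0,0),-1)
for n in C: cv2.imwrite(f"pics/fit_{n}.png",cv2.resize(vis[n][130:380,130:480] if n=="scene" else vis[n][130:360,200:460],None,fx=2.2,fy=2.2)[:,:,::-1])
# bystanders, rough
for k,p,z in (("file ends",(258,218),.01),("",(325,213),.01),("strip",(265,274),.014),("",(340,272),.014),("glue foot",(315,163),0)): print(k,ray(p,"side",z).round(3))
E
```

```text
left ['scene', 'side'] [0.4621 0.2807 0.398 ] 0.487 [1575, 1726]
left ['scene'] [0.4632 0.2815 0.4008] 0.037 [1575]
left ['side'] [0.4599 0.2777 0.4   ] 0.425 [1726]
mid ['scene', 'side'] [0.449  0.0123 0.1421] 0.103 [1571, 1456]
mid ['scene'] [0.4509 0.0133 0.1399] 0.038 [1571]
mid ['side'] [0.448  0.0105 0.1376] 0.034 [1456]
right ['scene', 'side'] [ 0.4434 -0.2742 -0.0383] 0.1 [1610, 2167]
right ['scene'] [ 0.4451 -0.2732 -0.049 ] 0.06 [1610]
right ['side'] [ 0.443  -0.2747 -0.0234] 0.028 [2167]
slab ['scene', 'side'] [ 0.6735 -0.0418 -0.0399] 0.079 [8540, 4106]
slab ['scene'] [ 0.6741 -0.0421 -0.0387] 0.021 [8540]
slab ['side'] [ 0.6722 -0.0407 -0.0372] 0.053 [4106]
file ends [0.349 0.111 0.01 ]
 [0.525 0.111 0.01 ]
strip [ 0.352 -0.12   0.014]
 [ 0.52  -0.137  0.014]
glue foot [0.54  0.404 0.   ]
```

View pics/fit_side.png

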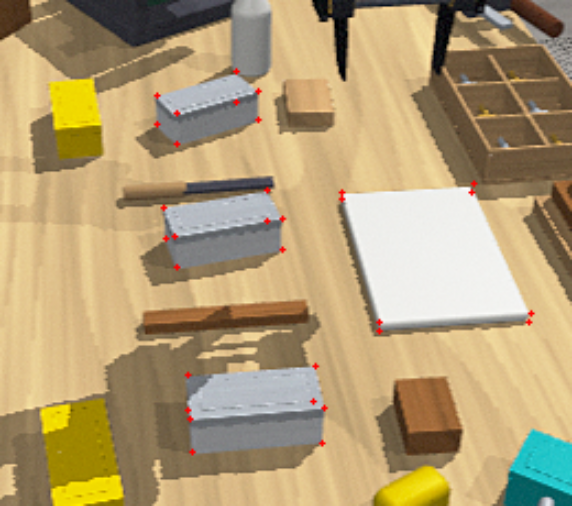

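View pics/fit_scene.png

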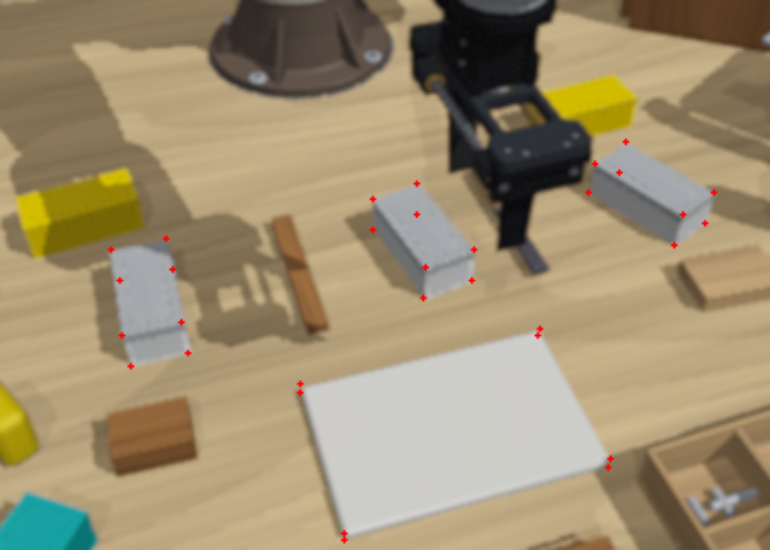

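The overlays match in both views: left tin (0.462, 0.280, yaw 0.40), middle (0.4495, 0.012, yaw 0.14), right (0.444, -0.274, yaw -0.035), slab centre (0.6735, -0.042). I'll start with the middle tin by turning the jaws across it and moving over it.

Emit:
drive_tool --pt "0 0 0 0 0 0 6.83" --pt "0 0 0 0 0 0 6.83" --pt "0 0 0 0 0 0 6.83" --pt "0 0 0 0 0 0 6.83" --pt "0 0 0 0 0 0 6.83" --pt "0 0 0 0 0 0 6.83" --pt "0 0 0 0 0 0 6.83" --pt "0 0 0 0 0 0 6.83" --pt "0 0 0 0 0 0 6.83" --pt "0 0 0 0 0 0 6.83" --pt "0 0 0 0 0 0 6.83" --pt "0 0 0 0 0 0 6.83" --pt "0 -2.87 -0.6 0 0 0 0" --pt "0 -2.87 -0.6 0 0 0 0" --pt "0 -2.87 -0.6 0 0 0 0" --pt "0 -2.87 -0.6 0 0 0 0" --pt "0 -2.87 -0.6 0 0 0 0" --pt "0 -2.87 -0.6 0 0 0 0" --pt "0 0 0 0 0 0 0" --pt "0 0 0 0 0 0 0" --squeeze 50

```text
time: 1.77
tcp_pos: [0.4488, 0.0117, 0.1886]
tool_rot: [[0.99, 0.14, 0.001], [0.14, -0.99, -0.0], [0.001, 0.0, -1.0]]
wrist_force: [0.4, -1.1, 0.8]
finger_gap: 0.0955
```

```bash
cat > st.py <<'E'
import sys,numpy as np
from station import robot
s=robot.get_state();np.set_printoptions(precision=4,suppress=True)
R=s["tool_rot"]
print("t",round(s["time"],2),"tcp",s["tcp_pos"],"q",s["qpos"],"gap",round(s["finger_gap"],4))
print("F",s["wrist_force"],"M",s["torque"],"xaxis yaw deg",np.degrees(np.arctan2(R[1,0],R[0,0])),"xz",R[2,0],"zax",R[:,2])
if len(sys.argv)>3:
    t=np.array([float(v) for v in sys.argv[1:4]]);print("tool shift cm",R.T@(t-s["tcp_pos"])*100, "turn z deg", np.degrees(np.arctan2(R[1,0],R[0,0]))-np.degrees(float(sys.argv[4])))
E
python3 st.py .4495 .012 .013 .14
```

```text
t 1.77 tcp [0.4488 0.0117 0.1886] q [-0.1213  0.2404  1.9694 -0.      0.9312  1.3092] gap 0.0955
F [ 0.4062 -1.0572  0.8087] M [ 0.0017  0.0647 -0.0138] xaxis yaw deg 8.03649077059979 xz 0.0006866688532855382 zax [ 0.0007 -0.0001 -1.    ]
tool shift cm [ 0.0579 -0.0281 17.5571] turn z deg 0.015081638768265293
```

Emit:
drive_tool --pt "0 0 0 2.5 0 0 0" --pt "0 0 0 2.5 0 0 0" --pt "0 0 0 2.5 0 0 0" --pt "0 0 0 2.5 0 0 0" --pt "0 0 0 2.5 0 0 0" --pt "0 0 0 2 0 0 0" --pt "0 0 0 1.5 0 0 0" --pt "0 0 0 1.2 0 0 0" --pt "0 0 0 0.3 0 0 0" --pt "0 0 0 0 0 0 0" --pt "0 0 0 0 0 0 0" --pt "1 0 0 0 0 0 0" --pt "1 0 0 0 0 0 0" --pt "1 0 0 0 0 0 0" --pt "1 0 0 0 0 0 0" --pt "1 0 0 0 0 0 0" --pt "1 0 0 0 0 0 0" --pt "1 0 0 0 0 0 0" --pt "1 0 0 0 0 0 0" --squeeze 50

```text
time: 3.35
tcp_pos: [0.4495, 0.0116, 0.0133]
tool_rot: [[0.99, 0.14, 0.0], [0.14, -0.99, -0.0], [0.0, 0.0, -1.0]]
wrist_force: [-0.2, 0.2, 2.5]
finger_gap: 0.0552
```

```bash
python3 st.py
python3 - <<'E'
from station import robot
import cv2
cv2.imwrite("pics/side1.png",cv2.resize(robot.get_image("side")[130:360,200:460],None,fx=2.2,fy=2.2)[:,:,::-1])
E
```

```text
t 3.35 tcp [0.4495 0.0116 0.0133] q [-0.1213  0.5414  2.144   0.      0.4559  1.3092] gap 0.0552
F [-0.1594  0.1502  2.5458] M [0.0892 0.1772 0.0146] xaxis yaw deg 8.03741829994574 xz 0.0002493312102334745 zax [ 0.0003 -0.     -1.    ]
```

View pics/side1.png

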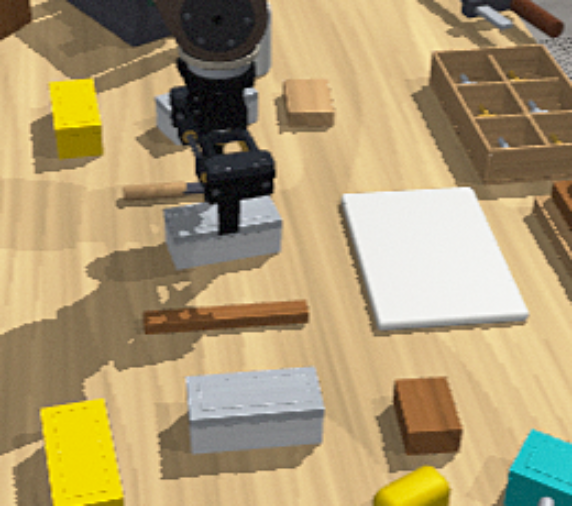

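Emit:
drive_tool --pt "1 0 0 -0.5 0 0 0" --pt "1 0 0 -1.5 0 0 0" --pt "1 0 0 -2.5 0 0 0" --pt "1 0 0 -2.5 0 0 0" --pt "1 0 0 -2.5 0 0 0" --pt "1 0 0 -2.5 0 0 0" --pt "1 0 0 -2.5 0 0 0" --pt "1 0 0 -1.5 0 0 0" --pt "1 0 0 -0.5 0 0 0" --pt "1 0 0 0 0 0 0" --pt "1 0 0 0 0 0 0" --pt "1 0 0 0 0 0 0" --pt "1 0 0 0 0 0 0" --pt "1 0 0 0 0 0 0" --squeeze 55

```text
time: 4.57
tcp_pos: [0.4492, 0.0116, 0.1773]
tool_rot: [[0.99, 0.14, -0.002], [0.14, -0.99, 0.0], [-0.002, -0.0, -1.0]]
wrist_force: [0.3, -0.8, -2.0]
finger_gap: 0.0551
```

```bash
python3 st.py
```

```text
t 4.57 tcp [0.4492 0.0116 0.1773] q [-0.1214  0.257   1.9824  0.      0.9039  1.3091] gap 0.0551
F [ 0.3166 -0.8125 -1.9989] M [0.0772 0.1204 0.0157] xaxis yaw deg 8.039181831163635 xz -0.0015621887714304783 zax [-0.0016  0.0002 -1.    ]
```

Emit:
drive_tool --pt "1 0 0 0 0 -3 0" --pt "1 0 0 0 0 -5 0" --pt "1 0 0 0 0 -6 0" --pt "1 0 0 0 0 -6 0" --pt "1 0 0 0 0 -6 0" --pt "1 0 0 0 0 -5 0" --pt "1 0 0 0 0 -3 0" --pt "1 0 0 0 0 0 0" --pt "1 0 0 0 0 0 0" --pt "1 0 0 0 0 0 0" --pt "1 0 0 0 0 0 0" --pt "1 0 0 0 0 0 0" --pt "1 0 0 0 0 0 0"

```text
time: 5.65
tcp_pos: [0.4494, 0.0115, 0.1787]
tool_rot: [[0.822, 0.14, -0.552], [0.116, -0.99, -0.078], [-0.558, 0.0, -0.83]]
wrist_force: [0.1, 0.5, -1.5]
finger_gap: 0.055
```

```bash
python3 st.py
```

```text
t 5.65 tcp [0.4494 0.0115 0.1787] q [-0.0507  0.5404  1.6495 -0.1063  1.5352  1.4157] gap 0.055
F [ 0.1453  0.4776 -1.541 ] M [ 0.1242 -0.472   0.0098] xaxis yaw deg 8.02621200860467 xz -0.557774426114664 zax [-0.5523 -0.0781 -0.83  ]
```

Emit:
drive_tool --pt "1 0 0 0 0 3 0" --pt "1 0 0 0 0 5 0" --pt "1 0 0 0 0 6 0" --pt "1 0 0 0 0 6 0" --pt "1 0 0 0 0 6 0" --pt "1 0 0 0 0 5 0" --pt "1 0 0 0 0 3 0" --pt "1 0 0 0 0 0 0" --pt "1 0 0 0 0 0 0" --pt "1 0 0 0 0 0 0" --pt "1 0 0 0 0 0 0" --pt "1 0 0 0 0 0 0" --pt "1 0 0 0 0 0 0"

```text
time: 6.73
tcp_pos: [0.4497, 0.0116, 0.1778]
tool_rot: [[0.99, 0.14, -0.001], [0.14, -0.99, -0.0], [-0.001, -0.0, -1.0]]
wrist_force: [-0.6, -1.1, -2.7]
finger_gap: 0.0549
```

```bash
python3 st.py; python3 st.py | tail -1
```

```text
t 6.73 tcp [0.4497 0.0116 0.1778] q [-0.1211  0.2568  1.9808 -0.0002  0.905   1.3093] gap 0.0549
F [-0.5993 -1.1493 -2.6956] M [ 0.046   0.1544 -0.0166] xaxis yaw deg 8.051864621900286 xz -0.0010370551242604798 zax [-0.001 -0.    -1.   ]
F [-0.5993 -1.1493 -2.6956] M [ 0.046   0.1544 -0.0166] xaxis yaw deg 8.051864621900286 xz -0.0010370551242604798 zax [-0.001 -0.    -1.   ]
```

Emit:
drive_tool --pt "1 0 0 0 0 3 0" --pt "1 0 0 0 0 5 0" --pt "1 0 0 0 0 6 0" --pt "1 0 0 0 0 6 0" --pt "1 0 0 0 0 6 0" --pt "1 0 0 0 0 5 0" --pt "1 0 0 0 0 3 0" --pt "1 0 0 0 0 0 0" --pt "1 0 0 0 0 0 0" --pt "1 0 0 0 0 0 0" --pt "1 0 0 0 0 0 0" --pt "1 0 0 0 0 0 0" --pt "1 0 0 0 0 0 0"

```text
time: 7.82
tcp_pos: [0.4509, 0.0163, 0.1781]
tool_rot: [[0.859, 0.15, 0.49], [0.123, -0.989, 0.086], [0.497, -0.013, -0.868]]
wrist_force: [1.1, -0.8, -1.8]
finger_gap: 0.0549
```

```bash
python3 st.py
```

```text
t 7.82 tcp [0.4509 0.0163 0.1781] q [-0.2483  0.114   2.3299  0.7695  0.2965  0.479 ] gap 0.0549
F [ 1.1227 -0.7502 -1.8423] M [-0.0948  0.5955 -0.012 ] xaxis yaw deg 8.17977513463812 xz 0.49685831399215236 zax [ 0.4896  0.0856 -0.8677]
```

Emit:
drive_tool --pt "1 0 0 0 0 -3 0" --pt "1 0 0 0 0 -5 0" --pt "1 0 0 0 0 -6 0" --pt "1 0 0 0 0 -6 0" --pt "1 0 0 0 0 -6 0" --pt "1 0 0 0 0 -5 0" --pt "1 0 0 0 0 -3 0" --pt "1 0 0 0 0 0 0" --pt "1 0 0 0 0 0 0" --pt "1 0 0 0 0 0 0" --pt "1 0 0 0 0 0 0" --pt "1 0 0 0 0 0 0" --pt "1 0 0 0 0 0 0"

```text
time: 8.9
tcp_pos: [0.4509, 0.0186, 0.1782]
tool_rot: [[0.988, 0.154, -0.029], [0.155, -0.988, 0.016], [-0.026, -0.02, -0.999]]
wrist_force: [-0.1, 0.2, -2.7]
finger_gap: 0.0551
```

```bash
python3 st.py
```

```text
t 8.9 tcp [0.4509 0.0186 0.1782] q [-0.1139  0.2702  1.9599  0.0157  0.9425  1.2924] gap 0.0551
F [-0.1401  0.2008 -2.6808] M [0.018  0.0588 0.0566] xaxis yaw deg 8.898782574363906 xz -0.026483970050160042 zax [-0.0293  0.0162 -0.9994]
```

Emit:
drive_tool --pt "1 0 0 0 0 0 0"

```text
time: 8.98
tcp_pos: [0.451, 0.0186, 0.1781]
tool_rot: [[0.988, 0.154, -0.03], [0.155, -0.988, 0.016], [-0.027, -0.021, -0.999]]
wrist_force: [-0.2, 0.4, -3.0]
finger_gap: 0.0551
```

```bash
python3 st.py|tail -1
```

```text
F [-0.2395  0.3865 -2.9916] M [-0.0294  0.0598 -0.0083] xaxis yaw deg 8.906841045202157 xz -0.026669825595828894 zax [-0.0295  0.0161 -0.9994]
```

Emit:
drive_tool --pt "1 0 0 0 0 0 0"

```text
time: 9.07
tcp_pos: [0.4512, 0.0186, 0.1781]
tool_rot: [[0.988, 0.154, -0.03], [0.155, -0.988, 0.016], [-0.027, -0.021, -0.999]]
wrist_force: [0.5, -0.8, -2.8]
finger_gap: 0.0553
```

```bash
python3 st.py|tail -1
```

```text
F [ 0.4721 -0.8319 -2.7775] M [0.0405 0.0257 0.0039] xaxis yaw deg 8.910553947037073 xz -0.026829384831790662 zax [-0.0297  0.0161 -0.9994]
```

The −x tip ran close to the wrist limit and left the tool about 1.5° off level, so those readings are ambiguous. I'll level it, move outward and repeat with averaged readings.

Emit:
drive_tool --pt "1 0 0 0 -1.2 1.6 -0.8" --pt "1 1.5 0 -0.2 0 0 0" --pt "1 2.5 0 -0.3 0 0 0" --pt "1 2.5 0 -0.3 0 0 0" --pt "1 2.5 0 -0.3 0 0 0" --pt "1 2.5 0 -0.3 0 0 0" --pt "1 2.5 0 -0.3 0 0 0" --pt "1 1 0 0 0 0 0" --pt "1 0 0 0 0 0 0" --pt "1 0 0 0 0 0 0" --pt "1 0 0 0 0 0 0" --pt "1 0 0 0 0 0 0"

```text
time: 10.07
tcp_pos: [0.598, 0.0438, 0.1951]
tool_rot: [[0.986, 0.168, 0.0], [0.168, -0.986, -0.0], [0.0, 0.0, -1.0]]
wrist_force: [-0.1, -0.1, -2.3]
finger_gap: 0.0547
```

```bash
python3 st.py
```

```text
t 10.07 tcp [0.598  0.0438 0.1951] q [-0.037   0.4478  1.6151 -0.      1.0785  1.3646] gap 0.0547
F [-0.0843 -0.1111 -2.3127] M [0.074  0.1208 0.0103] xaxis yaw deg 9.697877964658062 xz 0.00021363570611943834 zax [ 0.0002 -0.     -1.    ]
```

Emit:
drive_tool --pt "1 0 0 0 0 4 0" --pt "1 0 0 0 0 6 0" --pt "1 0 0 0 0 6 0" --pt "1 0 0 0 0 6 0" --pt "1 0 0 0 0 6 0" --pt "1 0 0 0 0 4 0" --pt "1 0 0 0 0 0 0" --pt "1 0 0 0 0 0 0" --pt "1 0 0 0 0 0 0" --pt "1 0 0 0 0 0 0" --pt "1 0 0 0 0 -4 0" --pt "1 0 0 0 0 -6 0" --pt "1 0 0 0 0 -6 0" --pt "1 0 0 0 0 -6 0" --pt "1 0 0 0 0 -6 0" --pt "1 0 0 0 0 -4 0" --pt "1 0 0 0 0 0 0" --pt "1 0 0 0 0 0 0" --pt "1 0 0 0 0 0 0" --pt "1 0 0 0 0 0 0"

```text
time: 11.73
tcp_pos: [0.5985, 0.0438, 0.1952]
tool_rot: [[0.986, 0.168, 0.002], [0.168, -0.986, -0.0], [0.002, 0.001, -1.0]]
wrist_force: [-0.9, -1.4, -2.7]
finger_gap: 0.0552
```

```bash
cat > avg.py <<'E'
import numpy as np
from station import robot
np.set_printoptions(precision=3,suppress=True)
M=[];F=[]
for i in range(8):
    s=robot.get_state();M.append(s["torque"]);F.append(s["wrist_force"]);robot.get_image("wrist")
R=s["tool_rot"]
print("t",round(s["time"],2),"tcp",s["tcp_pos"],"q",s["qpos"],"x_z",R[2,0],"y_z",R[2,1])
print("My",np.array(M)[:,1],"mean M",np.mean(M,0),"sd",np.std(M,0),"F",np.mean(F,0))
E
python3 avg.py
```

```text
t 12.08 tcp [0.599 0.044 0.195] q [-0.037  0.449  1.613 -0.     1.078  1.365] x_z 0.0012242171990083724 y_z 0.0002635150737420667
My [0.176 0.049 0.104 0.096 0.125 0.093 0.105 0.083] mean M [0.038 0.104 0.002] sd [0.03  0.034 0.03 ] F [ 0.191 -0.009 -2.074]
```

Emit:
drive_tool --pt "1 0 0 0 0 -4 0" --pt "1 0 0 0 0 -6 0" --pt "1 0 0 0 0 -6 0" --pt "1 0 0 0 0 -6 0" --pt "1 0 0 0 0 -6 0" --pt "1 0 0 0 0 -4 0" --pt "1 0 0 0 0 0 0" --pt "1 0 0 0 0 0 0" --pt "1 0 0 0 0 0 0" --pt "1 0 0 0 0 0 0" --pt "1 0 0 0 0 4 0" --pt "1 0 0 0 0 6 0" --pt "1 0 0 0 0 6 0" --pt "1 0 0 0 0 6 0" --pt "1 0 0 0 0 6 0" --pt "1 0 0 0 0 4 0" --pt "1 0 0 0 0 0 0" --pt "1 0 0 0 0 0 0" --pt "1 0 0 0 0 0 0" --pt "1 0 0 0 0 0 0"

```text
time: 13.8
tcp_pos: [0.5995, 0.044, 0.195]
tool_rot: [[0.986, 0.169, -0.0], [0.169, -0.986, -0.0], [-0.0, 0.0, -1.0]]
wrist_force: [0.5, -0.1, -2.4]
finger_gap: 0.055
```

```bash
python3 avg.py
```

```text
t 14.15 tcp [0.599 0.044 0.195] q [-0.037  0.45   1.613  0.     1.079  1.365] x_z 5.7248691686581395e-05 y_z -2.0726447509705504e-06
My [0.099 0.094 0.181 0.156 0.104 0.125 0.127 0.139] mean M [0.003 0.128 0.018] sd [0.016 0.028 0.024] F [ 0.025 -0.006 -2.391]
```

The middle tin's moment shifts by only 0.024 N m between ends, with noise of about 0.01, so it is packed. I'll put it back.

Emit:
drive_tool --pt "1 -1 0 0 0 0 1.65" --pt "1 -2.3 0.2 0 0 0 0" --pt "1 -2.7 0.2 0 0 0 0" --pt "1 -2.7 0.2 0 0 0 0" --pt "1 -2.7 0.2 0 0 0 0" --pt "1 -2.3 0.2 0 0 0 0" --pt "1 -1.5 0.1 0 0 0 0" --pt "1 0 0 1.5 0 0 0" --pt "1 0 0 3 0 0 0" --pt "1 0 0 3 0 0 0" --pt "1 0 0 3 0 0 0" --pt "1 0 0 2 0 0 0" --pt "1 0 0 1 0 0 0" --pt "1 0 0 0 0 0 0" --pt "1 0 0 0 0 0 0"

```text
time: 15.45
tcp_pos: [0.4503, 0.0115, 0.0599]
tool_rot: [[0.99, 0.14, 0.0], [0.14, -0.99, 0.0], [0.0, -0.0, -1.0]]
wrist_force: [-0.2, -0.5, -1.8]
finger_gap: 0.0547
```

```bash
python3 st.py .4495 .0117 .0135 .1403
```

```text
t 15.45 tcp [0.4503 0.0115 0.0599] q [-0.1214  0.45    2.1083  0.0001  0.5832  1.3086] gap 0.0547
F [-0.2381 -0.5164 -1.794 ] M [ 0.0456  0.0811 -0.0504] xaxis yaw deg 8.058449572464339 xz 6.131899859032004e-05 zax [ 0.0001  0.0001 -1.    ]
tool shift cm [-0.0796 -0.0346  4.6436] turn z deg 0.01985170677888881
```

Emit:
drive_tool --pt "1 0 0 1.5 0 0 0" --pt "1 0 0 1.5 0 0 0" --pt "1 0 0 1 0 0 0" --pt "1 0 0 0.5 0 0 0" --pt "1 0 0 0.1 0 0 0" --pt "1 0 0 0 0 0 0" --pt "1 0 0 0 0 0 0" --pt "0 0 0 0 0 0 0" --pt "0 0 0 0 0 0 0" --pt "0 0 0 0 0 0 0" --pt "0 0 0 0 0 0 0" --pt "0 0 0 -1.5 0 0 0" --pt "0 0 0 -3 0 0 0" --pt "0 0 0 -3 0 0 0" --pt "0 0 0 -3 0 0 0" --pt "0 0 0 -2.5 0 0 0" --pt "0 0 0 -1 0 0 0" --pt "0 0 0 0 0 0 0"

```text
time: 16.95
tcp_pos: [0.4512, 0.0114, 0.1563]
tool_rot: [[0.99, 0.14, 0.005], [0.14, -0.99, -0.001], [0.005, 0.001, -1.0]]
wrist_force: [0.6, 0.5, -0.2]
finger_gap: 0.095
```

```bash
python3 st.py .444 -.274 .0135 -.035
python3 - <<'E'
from station import robot
import cv2
cv2.imwrite("pics/side2.png",cv2.resize(robot.get_image("side")[130:360,200:460],None,fx=2.2,fy=2.2)[:,:,::-1])
E
```

```text
t 16.95 tcp [0.4512 0.0114 0.1563] q [-0.1213  0.2866  2.0095  0.0001  0.84    1.3087] gap 0.095
F [ 0.5511  0.5038 -0.1883] M [ 0.0764  0.0801 -0.0163] xaxis yaw deg 8.062904772597982 xz 0.005292485175254372 zax [ 0.0054 -0.0006 -1.    ]
tool shift cm [-4.7892 28.1404 14.2921] turn z deg 10.068257055555863
```

View pics/side2.png

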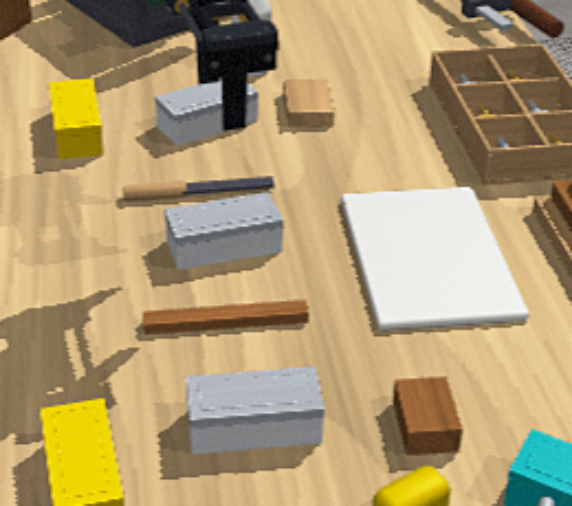

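The middle tin is back in place, at about (225,230) in the crop, as before. Next is the right tin.

Emit:
drive_tool --pt "0 -0.2 1.2 0 0 0 0" --pt "0 -0.5 2.7 0 0 0 0" --pt "0 -0.5 3 0 0 0 0" --pt "0 -0.5 3 0 0 0 0" --pt "0 -0.5 3 0 0 0 0" --pt "0 -0.5 3 0 0 0 0" --pt "0 -0.5 3 0 0 0 0" --pt "0 -0.5 3 0 0 0 0" --pt "0 -0.5 3 0 0 0 0" --pt "0 -0.4 2 0 0 0 0" --pt "0 -0.2 1.2 0 0 0 0" --pt "0 0 0 0 0 0 5" --pt "0 0 0 0 0 0 5" --pt "0 0 0 0 0 0 0" --pt "0 0 0 0 0 0 0"

```text
time: 18.25
tcp_pos: [0.4418, -0.2729, 0.1531]
tool_rot: [[1.0, -0.031, -0.0], [-0.031, -1.0, 0.001], [-0.0, -0.001, -1.0]]
wrist_force: [0.5, -0.5, -0.0]
finger_gap: 0.0948
```

```bash
python3 st.py .444 -.274 .0135 -.035
```

```text
t 18.25 tcp [ 0.4418 -0.2729  0.1531] q [-0.6808  0.3845  1.8569  0.0007  0.9011  0.9205] gap 0.0948
F [ 0.5318 -0.529  -0.0158] M [ 0.0647  0.1506 -0.0167] xaxis yaw deg -1.774265866948517 xz -0.00041590677993942285 zax [-0.0004  0.001  -1.    ]
tool shift cm [ 0.2305  0.121  13.9619] turn z deg 0.23108641600936441
```

Emit:
drive_tool --pt "0 0.2 0.1 2 0 0 0" --pt "0 0 0 3 0 0 0" --pt "0 0 0 3 0 0 0" --pt "0 0 0 2.5 0 0 0" --pt "0 0 0 1.8 0 0 0" --pt "0 0 0 1 0 0 0" --pt "0 0 0 0.6 0 0 0" --pt "0 0 0 0 0 0 0" --pt "0 0 0 0 0 0 0" --pt "1 0 0 0 0 0 0" --pt "1 0 0 0 0 0 0" --pt "1 0 0 0 0 0 0" --pt "1 0 0 0 0 0 0" --pt "1 0 0 0 0 0 0" --pt "1 0 0 0 0 0 0" --pt "1 0 0 0 0 0 0"

```text
time: 19.58
tcp_pos: [0.444, -0.2743, 0.015]
tool_rot: [[0.999, -0.034, 0.001], [-0.034, -0.999, 0.0], [0.001, -0.0, -1.0]]
wrist_force: [-0.9, -0.4, 2.5]
finger_gap: 0.0549
```

```bash
python3 st.py .6 -.1 .2 -.035
```

```text
t 19.58 tcp [ 0.444  -0.2743  0.015 ] q [-0.6804  0.5978  1.9688  0.0013  0.5749  0.9234] gap 0.0549
F [-0.9126 -0.4073  2.455 ] M [0.3143 0.22   0.0482] xaxis yaw deg -1.953873849838165 xz 0.0005664605388783693 zax [ 0.0006  0.0004 -1.    ]
tool shift cm [ 15.0099 -17.9575 -18.4791] turn z deg 0.05147843311971645
```

Emit:
drive_tool --pt "1 0 0 -0.5 0 0 0" --pt "1 0 0 -1.5 0 0 0" --pt "1 0 0 -3 0 0 0" --pt "1 0 0 -3 0 0 0" --pt "1 0 0 -3 0 0 0" --pt "1 0 0 -3 0 0 0" --pt "1 0 0 -2.5 0 0 0" --pt "1 0 0 -1.5 0 0 0" --pt "1 1 -1 0 0 0 0" --pt "1 2 -2 0 0 0 0" --pt "1 2.5 -2.5 0 0 0 0" --pt "1 2.5 -2.5 0 0 0 0" --pt "1 2.5 -2.5 0 0 0 0" --pt "1 2.5 -2.5 0 0 0 0" --pt "1 2 -2.5 0 0 0 0" --pt "1 1 -1.5 0 0 0 0" --pt "1 0 0 0 0 0 0" --pt "1 0 0 0 0 0 0"

```text
time: 21.08
tcp_pos: [0.6093, -0.1092, 0.1943]
tool_rot: [[0.999, -0.032, -0.001], [-0.032, -0.999, 0.0], [-0.001, -0.0, -1.0]]
wrist_force: [-0.1, 0.0, -6.1]
finger_gap: 0.0541
```

Emit:
drive_tool --pt "1 0 0 0 0 -4 0" --pt "1 0 0 0 0 -6 0" --pt "1 0 0 0 0 -6 0" --pt "1 0 0 0 0 -6 0" --pt "1 0 0 0 0 -6 0" --pt "1 0 0 0 0 -4 0" --pt "1 0 0 0 0 0 0" --pt "1 0 0 0 0 0 0" --pt "1 0 0 0 0 0 0" --pt "1 0 0 0 0 0 0" --pt "1 0 0 0 0 4 0" --pt "1 0 0 0 0 6 0" --pt "1 0 0 0 0 6 0" --pt "1 0 0 0 0 6 0" --pt "1 0 0 0 0 6 0" --pt "1 0 0 0 0 4 0" --pt "1 0 0 0 0 0 0" --pt "1 0 0 0 0 0 0" --pt "1 0 0 0 0 0 0" --pt "1 0 0 0 0 0 0"

```text
time: 22.75
tcp_pos: [0.61, -0.1101, 0.1949]
tool_rot: [[0.999, -0.034, -0.001], [-0.034, -0.999, 0.0], [-0.001, -0.0, -1.0]]
wrist_force: [-0.0, -0.3, -5.3]
finger_gap: 0.0544
```

```bash
python3 avg.py
```

```text
t 23.1 tcp [ 0.61  -0.11   0.195] q [-0.285  0.477  1.565  0.     1.1    1.319] x_z 5.4995056071294497e-05 y_z -0.00011953244301294829
My [0.223 0.177 0.222 0.23  0.202 0.227 0.209 0.189] mean M [0.059 0.21  0.002] sd [0.028 0.018 0.05 ] F [ 0.128 -0.072 -4.987]
```

Emit:
drive_tool --pt "1 0 0 0 0 4 0" --pt "1 0 0 0 0 6 0" --pt "1 0 0 0 0 6 0" --pt "1 0 0 0 0 6 0" --pt "1 0 0 0 0 6 0" --pt "1 0 0 0 0 4 0" --pt "1 0 0 0 0 0 0" --pt "1 0 0 0 0 0 0" --pt "1 0 0 0 0 0 0" --pt "1 0 0 0 0 0 0" --pt "1 0 0 0 0 -4 0" --pt "1 0 0 0 0 -6 0" --pt "1 0 0 0 0 -6 0" --pt "1 0 0 0 0 -6 0" --pt "1 0 0 0 0 -6 0" --pt "1 0 0 0 0 -4 0" --pt "1 0 0 0 0 0 0" --pt "1 0 0 0 0 0 0" --pt "1 0 0 0 0 0 0" --pt "1 0 0 0 0 0 0"

```text
time: 24.82
tcp_pos: [0.6092, -0.1101, 0.1952]
tool_rot: [[0.999, -0.034, 0.002], [-0.034, -0.999, -0.001], [0.002, 0.0, -1.0]]
wrist_force: [-0.1, -0.5, -4.5]
finger_gap: 0.0544
```

```bash
python3 avg.py; python3 st.py
```

```text
t 25.17 tcp [ 0.609 -0.11   0.195] q [-0.285  0.476  1.566  0.     1.099  1.319] x_z 0.0011917354076544976 y_z 0.00010608168596198096
My [ 0.039  0.058  0.017  0.07   0.015 -0.006  0.046  0.008] mean M [ 0.038  0.031 -0.004] sd [0.025 0.025 0.021] F [-0.261 -0.158 -4.984]
t 25.22 tcp [ 0.6096 -0.1101  0.1952] q [-0.2854  0.4758  1.5655  0.0002  1.0991  1.3194] gap 0.0544
F [-0.6825 -0.2053 -5.3964] M [ 0.0372 -0.0069  0.0196] xaxis yaw deg -1.9526037038467767 xz 0.001114435287026732 zax [ 0.0011 -0.0001 -1.    ]
```

The right tin's moment shifts by 0.18 N m, so it is the rattler. I'll throw the slug a few more times (+, −, +), in case the tin's own x axis is flipped, then go to the slab.

Emit:
drive_tool --pt "1 0 0 0 0 -4 0" --pt "1 0 0 0 0 -6 0" --pt "1 0 0 0 0 -6 0" --pt "1 0 0 0 0 -6 0" --pt "1 0 0 0 0 -6 0" --pt "1 0 0 0 0 -4 0" --pt "1 0 0 0 0 0 0" --pt "1 0 0 0 0 0 0" --pt "1 0 0 0 0 0 0" --pt "1 0 0 0 0 0 0" --pt "1 0 0 0 0 4 0" --pt "1 0 0 0 0 6 0" --pt "1 0 0 0 0 6 0" --pt "1 0 0 0 0 6 0" --pt "1 0 0 0 0 6 0" --pt "1 0 0 0 0 4 0" --pt "1 0 0 0 0 0 0" --pt "1 0 0 0 0 0 0" --pt "1 0 0 0 0 0 0" --pt "1 0 0 0 0 0 0"

```text
time: 26.88
tcp_pos: [0.61, -0.1101, 0.195]
tool_rot: [[0.999, -0.034, -0.0], [-0.034, -0.999, -0.0], [-0.0, 0.0, -1.0]]
wrist_force: [0.0, -0.1, -6.5]
finger_gap: 0.0547
```

```bash
python3 avg.py
```

```text
t 27.23 tcp [ 0.61  -0.11   0.195] q [-0.285  0.477  1.565  0.     1.1    1.319] x_z 0.00010547075677522535 y_z -0.00014315748249292076
My [0.201 0.147 0.189 0.237 0.156 0.232 0.175 0.223] mean M [ 0.041  0.195 -0.003] sd [0.025 0.032 0.028] F [ 0.218  0.022 -5.588]
```

Emit:
drive_tool --pt "1 0 0 0 0 4 0" --pt "1 0 0 0 0 6 0" --pt "1 0 0 0 0 6 0" --pt "1 0 0 0 0 6 0" --pt "1 0 0 0 0 6 0" --pt "1 0 0 0 0 4 0" --pt "1 0 0 0 0 0 0" --pt "1 0 0 0 0 0 0" --pt "1 0 0 0 0 0 0" --pt "1 0 0 0 0 0 0" --pt "1 0 0 0 0 -4 0" --pt "1 0 0 0 0 -6 0" --pt "1 0 0 0 0 -6 0" --pt "1 0 0 0 0 -6 0" --pt "1 0 0 0 0 -6 0" --pt "1 0 0 0 0 -4 0" --pt "1 0 0 0 0 0 0" --pt "1 0 0 0 0 0 0" --pt "1 0 0 0 0 0 0" --pt "1 0 0 0 0 0 0"

```text
time: 28.95
tcp_pos: [0.6092, -0.1101, 0.1952]
tool_rot: [[0.999, -0.034, 0.002], [-0.034, -0.999, -0.001], [0.002, 0.001, -1.0]]
wrist_force: [-0.3, -0.6, -4.1]
finger_gap: 0.0549
```

Emit:
drive_tool --pt "1 0 0 0 0 -4 0" --pt "1 0 0 0 0 -6 0" --pt "1 0 0 0 0 -6 0" --pt "1 0 0 0 0 -6 0" --pt "1 0 0 0 0 -6 0" --pt "1 0 0 0 0 -4 0" --pt "1 0 0 0 0 0 0" --pt "1 0 0 0 0 0 0" --pt "1 0 0 0 0 0 0" --pt "1 0 0 0 0 0 0" --pt "1 0 0 0 0 4 0" --pt "1 0 0 0 0 6 0" --pt "1 0 0 0 0 6 0" --pt "1 0 0 0 0 6 0" --pt "1 0 0 0 0 6 0" --pt "1 0 0 0 0 4 0" --pt "1 0 0 0 0 0 0" --pt "1 0 0 0 0 0 0"

```text
time: 30.45
tcp_pos: [0.6087, -0.1102, 0.1968]
tool_rot: [[0.999, -0.035, 0.001], [-0.035, -0.999, -0.001], [0.001, 0.001, -1.0]]
wrist_force: [0.9, -0.0, -5.0]
finger_gap: 0.0543
```

```bash
python3 st.py .6735 -.042 .19 -.034
```

```text
t 30.45 tcp [ 0.6087 -0.1102  0.1968] q [-0.2857  0.473   1.5659 -0.0002  1.1014  1.3198] gap 0.0543
F [ 0.9162 -0.0084 -5.0026] M [0.0616 0.1806 0.003 ] xaxis yaw deg -1.9806929918674625 xz 0.001247322320583047 zax [ 0.0012 -0.0006 -1.    ]
tool shift cm [ 6.2416 -7.0366  0.6864] turn z deg -0.03263648842266331
```

Emit:
drive_tool --pt "1 0.7 -0.8 0 0 0 0" --pt "1 1.5 -1.7 0 0 0 0" --pt "1 1.7 -2 0 0 0 0" --pt "1 1.5 -1.7 0 0 0 0" --pt "1 0.8 -0.8 0 0 0 0" --pt "1 0 0 0 0 0 0" --pt "1 0 0 0 0 0 0" --pt "1 0 0 0 0 0 0" --pt "1 0 0 0 0 0 0" --pt "1 0 0 0 0 0 0" --pt "1 0 0 0 0 0 0"

```text
time: 31.37
tcp_pos: [0.6737, -0.0428, 0.1953]
tool_rot: [[0.999, -0.035, 0.001], [-0.035, -0.999, -0.0], [0.001, 0.0, -1.0]]
wrist_force: [1.1, 0.4, -4.7]
finger_gap: 0.0544
```

```bash
python3 st.py
python3 - <<'E'
from station import robot
import cv2
for n in ("side","scene"):
    cv2.imwrite(f"pics/{n}3.png",robot.get_image(n)[:,:,::-1])
E
```

```text
t 31.37 tcp [ 0.6737 -0.0428  0.1953] q [-0.1612  0.5576  1.4165  0.      1.1667  1.4443] gap 0.0544
F [ 1.0654  0.4355 -4.7462] M [-0.0084  0.1802  0.003 ] xaxis yaw deg -1.9901175865254366 xz 0.0008582535894818606 zax [ 0.0009 -0.0001 -1.    ]
```

View pics/side3.png

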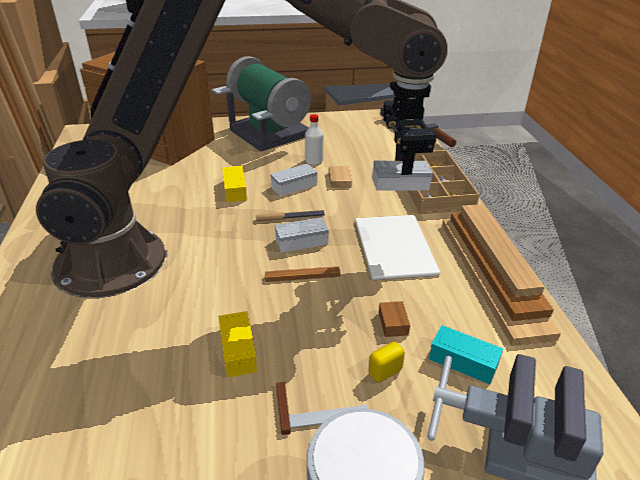

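View pics/scene3.png

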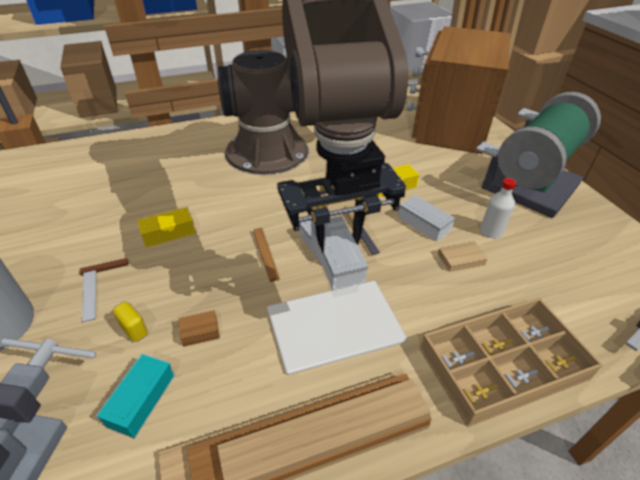

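The pictures show the tin held at about (403,176) in the side view, with the other tins and bystanders in place. I'll check for slip in the grip by projecting the expected level box.

Run:
```python
from fit import *
im=cv2.imread("pics/side3.png").copy(); im2=cv2.imread("pics/scene3.png").copy()
for p in (0,):
    P=box(.6737,-.0428,-.035,.12,.056,.044,.1953+.0085-.022)
    for n,i in(("side",im),("scene",im2)):
        for q in proj(P,n): cv2.circle(i,tuple(int(v) for v in q.round()),1,(0,0,255),-1)
v=np.vstack([cv2.resize(im[120:220,340:480],(700,500))]); cv2.imwrite("pics/chk.png",v)
for n in("scene","side"):
    a=cv2.imread(f"pics/{n}0.png");b=cv2.imread(f"pics/{n}3.png")
    m=comp(greymask(b[:,:,::-1].copy()),(301,237) if n=="side" else (425,218))
    m0=comp(greymask(a[:,:,::-1].copy()),(301,237) if n=="side" else (425,218))
    print(n,np.argwhere(m).mean(0).round(1),m.sum(),np.argwhere(m0).mean(0).round(1),m0.sum())
```

```text
scene [217.6 425.9] 1583 [217.6 425.8] 1575
side [234.3 301.3] 1452 [234.  300.7] 1456
```

View pics/chk.png

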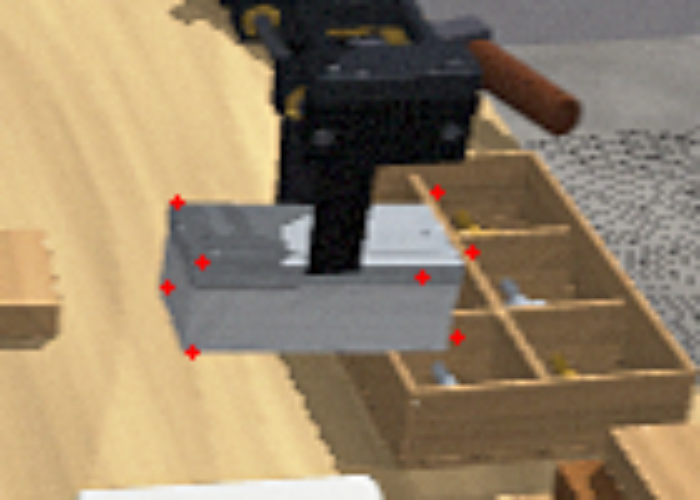

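The tin sits about 3° +x-end down, a small slip in the grip that is well within 0.2 rad. I'll trim that out, settle and hand in.

Emit:
drive_tool --pt "1 0 0 0 0 1 0" --pt "1 0 0 0 0 1.5 0" --pt "1 0 0 0 0 0 0" --pt "1 0 0 0 0 0 0" --pt "1 0 0 0 0 0 0" --pt "1 0 0 0 0 0 0" --pt "1 0 0 0 0 0 0" --pt "1 0 0 0 0 0 0"

```text
time: 32.13
tcp_pos: [0.674, -0.0422, 0.195]
tool_rot: [[0.998, -0.034, 0.044], [-0.034, -0.999, -0.001], [0.044, -0.0, -0.999]]
wrist_force: [0.2, 0.0, -5.6]
finger_gap: 0.0548
```

```bash
python3 st.py; python3 -c "
from station import robot
print(robot.sign_off())"
```

```text
t 32.13 tcp [ 0.674  -0.0422  0.195 ] q [-0.1628  0.5392  1.4522  0.0064  1.1064  1.4392] gap 0.0548
F [ 0.1763  0.0117 -5.5565] M [0.0461 0.2108 0.0716] xaxis yaw deg -1.9413364066875658 xz 0.04413603362658302 zax [ 0.0441 -0.0014 -0.999 ]
the job is handed in; nothing more can be done
None
```

The right tin is the one that rattles. I handed the job in at about 32 s, still holding that tin level over the slab centre with its centre about 0.20 m up.

- **Middle tin:** I lifted and tipped it both ways. The moment on the wrist shifted by only about 0.02 N m, so it is packed. I put it back, and the last pictures show it within about a pixel of where it started.
- **Right tin:** the moment shifted by about 0.18 N m between ends (0.21, 0.03, then 0.20), against the 0.15 expected. I tipped it +x, −x, +x, −x, +x by about 32° each way before moving to the slab.
- **Left tin:** I never touched it, and it shows unmoved in the last pictures. The bystanders also look unmoved there, though I checked those only by eye.

**Odd readings:** the first −x tip of the middle tin ran close to a wrist limit. It left the tool about 1.5° off level and gave unclear readings, so I repeated the test further out. The right tin had slipped about 3° in the grip by the end, so I trimmed 2.5° out. I did not take a picture after that trim.

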